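Seat a label sled under the reader head

ROBOT

A 6-joint arm with a two-finger parallel gripper is mounted at the origin on a cart in front of the work surface, level with it; the furniture and walls round the work are solid. World frame = base frame: x ahead of the robot, y to its left, z up, the work surface at z = 0. Lengths are in mm, angles in rad, forces in N, time in s.
With the tool pointing down it reaches from about 400 to 925 mm from the base axis. Payload 12.5 kg.
Tool frame: the origin (TCP) lies at the very end of the fingers, on their centre line; the grasp point (between the pads) lies 19 mm behind it; z points along the fingers, y is the direction in which the jaws open and shut (so a half turn about z gives the same grasp; the last joint's range is limited). The gripper opens to 95 mm and grips with 3 to 60 N. Pads are 20 mm wide; open, the fingers measure 119 mm over their backs; the gripper's body (75 mm by 180 mm) begins 59 mm behind the grasp point.
Start: joints at [1.043, 0.491, 1.559, -0, 1.092, -0.106], TCP at [255.863, 570.246, 214.661] pointing down, gripper open.
Joint ranges: [-3.1, 3.1], [-0.84, 2.19], [0.05, 2.79], [-1.13, 4.28], [0.06, 2.93], [-2.69, 2.69]. Speed limits (rad/s): [2.22, 2.22, 2.79, 3.14, 3.14, 3.14].

INTERFACE

Orientations are given as [roll, pitch, yaw] about the fixed x, y, z axes, in that order (R = Rz(yaw) Ry(pitch) Rx(roll)).
In Python, from cell import env, read_camera, get_calibration gives the robot as it stands.
- The arm moves only by the tool arm_command, never from a script. Its argument "targets" is a list of rows, each a list of 3 entries, a list of its own where there are three numbers: the turn, a rotation vector about the tool's x, y, z in rad, then the shift along the tool's x, y, z in m, then the closure in counts, from 0 (fully open) to 255 (shut). In form: [[[rx, ry, rz], [tx, ty, tz], fingers], ...]. A call has 1 to 8 rows; each row is the pose to reach, as a shift and turn from the pose commanded when the call began, along the tool's axes at that moment; what a row does not reach only later rows make up. A row lasts 1/10 s, in which the tool goes at most 50 mm and 8.59 degrees, less where a joint would pass 70% of its speed; a pose out of reach is approached as far as the arm can. A call with a gripper value outside its range is refused whole. The fingers move at their own pace and stop on an object; the grip force is fixed at half the most. Time passes only in rows, so rows that repeat a pose let the fingers close. It gives the time, the measured TCP pose, the force and the opening at its end, in the units of the state.
- env.state(): the state, without advancing time (a new reading comes with each control period).
- read_camera(name): name is "scene" or "top" or "wrist"; returns (picture, depth): 420x560x3 uint8, blue, green, red; 420x560 float32, mm along the optical axis (not along the pixel's ray), 0 where there is no reading.
- get_calibration(name): a dict with "vfov" (degrees; the focal length in pixels is half the picture's height over the tangent of half this angle, whatever the lens; pixels are square), "cx", "cy" (the principal point, pixels), "world_from_camera" (4x4, takes a point from camera to world coordinates). Camera axes: x right, y down, z forward; pixel columns grow to the right and rows downward; lengths in mm; the calibration is good to about 2 mm. A picture is of the moment at which its call begins: read the wrist's pose just before it. get_calibration takes no time and is no camera call; for the wrist camera it gives the pose at the moment of the call.
- env.job_done(): hands the job in, once; it reports no verdict.
The state is a dict: "t": time; "joints": joint angles; "qvel": joint speeds; "tau": joint torques, N m; "eef_pos": TCP position; "tcp_rot": TCP orientation; "ft_force": force on the tool from outside, world axes, zero at the start; "moment": the same for the moment, N m; "opening": opening from 0.0 (shut) to 1.0 (fully open).
Only numpy, scipy, OpenCV 4.12 (cv2) and the standard library are available. Lean on these libraries where they do the work, as an engineer would, in place of code of your own. Each camera call takes 0.05 s, during which the arm holds its last target.

TASK

Slide the flat label sled, leading end first, along the counter into the narrow tunnel of the label station, under the reader head, until it meets the sprung contact hidden inside, and press it on that contact firmly but gently, with about 9 N for half a second. Then let go and leave the sled in the tunnel, resting against the contact. Nowhere in the station may it be pushed or jammed with more than about 15 N, and leave the bell, coin roll, price holder and jam jar standing where they are.

Things in the scene. Friction and masses are not known exactly. Their poses are not given: they have to be found in the camera images.
- sled_grip (a point): Centre of the upright black grip block on the loose sled's tail, 33 mm above the sled's underside. Block: 34 mm long (along the sled), 22 mm wide, top 51 mm above the underside; grasp it across its width from above, or push its back. It stays outside the tunnel. Axes: x along the sled towards its leading end, y across, z up.
- sled_front (a point): Middle of the sled's leading edge, 5 mm above its underside, 150 mm ahead of sled_grip along the sled's x. The nose is 60 mm wide over its first 12 mm, then the plate is 70 mm wide. Axes as sled_grip.
- sled: The loose sled: flat grey plastic plate 170 x 70 mm, 10 mm thick, with a white electronic price label 60 mm wide on it (top at 14.5 mm). Origin at the middle of its underside, 85 mm behind the leading edge, 65 mm ahead of the grip; axes as sled_grip. About 0.25 to 0.42 kg; its drag on the counter varies, about 1 to 5 N.
- station: Label station, fixed to the counter: grey plastic housing 170 mm long, 102 mm wide, 30 mm high, with a tunnel along it whose floor is the counter; a black reader head on its roof reaches 45 mm. Origin at the middle of its underside, 85 mm in from the mouth. Axes: x along the tunnel from the mouth inwards (the way the sled is pushed), y across, z up.
- tunnel_mouth (a point): Middle of the tunnel's mouth, at counter height; axes as the station (x points into the tunnel). The tunnel is 74 mm wide (2 mm to spare on each side of the sled) and 17.5 mm high (3 mm above the label). Two flared guide cheeks, 14 mm high, stand up to 25 mm out before the mouth.
- contact_box: Black box, 48 x 98 x 36 mm high, closing the tunnel's far end; origin under its middle, 170 mm in from the mouth; axes as the station. A brass sprung contact stands out of it, hidden in the tunnel: its face is set anew each time 45 to 90 mm in from the mouth, found by feel. It yields 0.5 mm per N, 20 mm at most, and is damped (90 N per m/s): push slowly. Let go, the sled is eased back a few mm.
- counter_bell: White dome bell on a black foot, 85 mm across, 58 mm high, origin under its middle; to be left alone.
- coin_roll1: Upright copper-brown coin roll, 28 mm across, 52 mm high, origin under its middle; to be left alone.
- price_holder1: Small price sign on a foot, 34 x 78 mm, 78 mm high, origin under its middle; to be left alone.
- jam_jar1: Jam jar with a yellow lid, 66 mm across, 100 mm high, origin under its middle; to be left alone.

How it is judged (in metres and radians):
On the way, in this order (a step that is already met when the one before it is completed fails the run):
1. the sled's leading edge is in the tunnel under the reader head, flat on the counter (x of sled_front in the frame of tunnel_mouth above 0.03 m and y of sled_front in the frame of tunnel_mouth between -0.012 and 0.012 m and height (world z) of sled_front below 0.015 m), for 0.1 s.
2. the sled is pressed on the sprung contact with at least 5 N (contact force between sled and contact_box above 5 N), for 0.3 s.
At the end, for the whole second after the job is handed in: The sled has been let go and lies at rest, flat (within 0.06 rad) and straight in the tunnel (within 0.12 rad and 12 mm of its centre line), its leading edge more than 42 mm inside the mouth and still touching the sprung contact (more than 0.3 N) (contact force between sled and contact_box above 0.3 N and y of sled_front in the frame of tunnel_mouth between -0.012 and 0.012 m and x of sled_front in the frame of tunnel_mouth above 0.042 m and angle between sled's own z axis and vertical below 0.06 rad and angle between the x axis of sled and the x axis of station, either way round below 0.12 rad and linear speed of sled below 0.01 m/s and not (contact force between sled and the fingers above 0.05 N)).
It fails at once if the sled is pushed or jammed against the station or its contact with more than 18 N (contact force between sled and station above 18 N).
It fails at once if the bell is moved by more than 20 mm (distance of counter_bell from where it was at the start of the episode above 0.02 m).
It fails at once if the coin roll is moved by more than 20 mm (distance of coin_roll1 from where it was at the start of the episode above 0.02 m).
It fails at once if the price holder is moved by more than 20 mm (distance of price_holder1 from where it was at the start of the episode above 0.02 m).
It fails at once if the jam jar is moved by more than 20 mm (distance of jam_jar1 from where it was at the start of the episode above 0.02 m).
It also fails if it takes over 64 s, if anything falls off the work surface, if the arm or the gripper's body presses on something with over 40 N, if the wrist force passes 120 N, or if a joint passes its speed limit or range.

## Working session

There is one attempt and no reset: what is moved stays moved. The work goes in short steps, Python scripts to look and compute and a tool call to move; the robot and the scene stay as the last step left them, time stands still between calls to the robot, and variables do not carry over. Pictures are saved under pics/ and viewed, and the job is handed in when it is done.

Besides the shell and the picture viewer there is one more tool, called after ">>>" by a JSON object that holds its "api" and its "payload", one argument or row to a line. arm_command: Moves the arm, as the interface text tells. Its arguments: {"type":"object","properties":{"targets":{"type":"array"}},"required":["targets"]}

```bash
ls; mkdir -p pics; python3 - <<'E'
from cell import env, read_camera, get_calibration
import cv2,numpy as np
print(env.state())
for n in ["scene","top","wrist"]:
    c=get_calibration(n); p,d=read_camera(n)
    print(n,c['vfov'],c['cx'],c['cy'],np.round(c['world_from_camera'],3).tolist(), {k:v for k,v in c.items() if k not in('vfov','cx','cy','world_from_camera')})
    cv2.imwrite(f'pics/{n}0.png',p); np.savez(f'pics/{n}0.npz',p=p,d=d,T=c['world_from_camera'],v=c['vfov'],cx=c['cx'],cy=c['cy'])
E
```

```text
pics
{'t': 0.0, 'joints': array([ 1.04339052e+00,  4.91521385e-01,  1.55945409e+00,  2.17813438e-06,
        1.09171045e+00, -1.05564317e-01]), 'qvel': array([-1.18365782e-03,  3.13723217e-03,  4.78722862e-04, -1.28058297e-03,
       -8.92743247e-04,  4.93993994e-05]), 'tau': array([ 2.75472514e-03, -6.12639999e+01, -2.58181733e+01,  6.93612196e-02,
        4.81085829e-02, -1.00339942e-04]), 'eef_pos': array([255.73277473, 570.01191373, 214.08387026]), 'tcp_rot': array([-3.14050566e+00, -1.17118111e-04,  2.71975009e+00]), 'ft_force': array([-0.12448166, -0.60040566,  0.11641565]), 'moment': array([-0.01171249,  0.00658814,  0.04039335]), 'opening': 1.0015448042012578}
scene 43.26768662658043 283.86437179493396 203.92224807228882 [[0.928, -0.261, 0.267, 141.254], [-0.373, -0.684, 0.626, -830.527], [0.02, -0.681, -0.732, 1095.826], [0.0, 0.0, 0.0, 1.0]] {}
top 56.86973980401148 280.0812745216798 212.52634363140277 [[-0.004, -0.997, 0.081, 442.407], [-1.0, 0.003, -0.013, 61.377], [0.013, -0.081, -0.997, 1239.913], [0.0, 0.0, 0.0, 1.0]] {}
wrist 68.03975351881485 281.1513755140468 211.91094898782222 [[0.409, 0.876, 0.254, 182.957], [0.913, -0.393, -0.114, 601.55], [0.0, 0.278, -0.961, 383.137], [0.0, 0.0, 0.0, 1.0]] {}
```

View pics/top0.png

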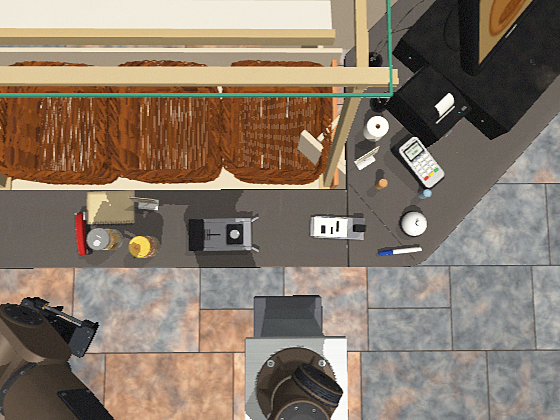

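View pics/scene0.png

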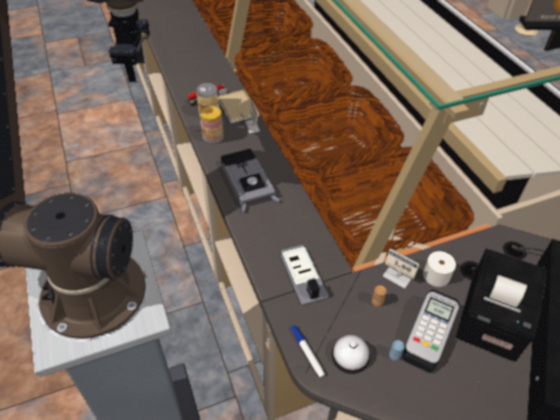

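View pics/wrist0.png

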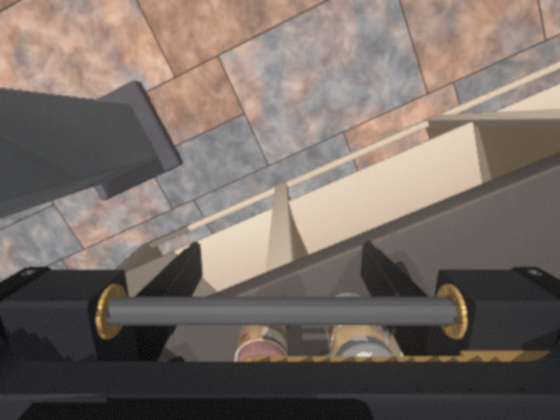

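The top view shows the station at about (222,234) with its cheeks at (257,215) and (257,253). Its mouth faces right, which is −y. The sled is at about (336,227), with the black grip at (358,228) as its tail, so the push is towards +y. I'll measure all of these.

```bash
cat > h.py <<'E'
import numpy as np,cv2
from cell import env, read_camera, get_calibration
def load(n):
    z=np.load(n); return z['p'],z['d'],z['T'],float(z['v']),float(z['cx']),float(z['cy'])
def shoot(n,name):
    c=get_calibration(n); p,d=read_camera(n)
    cv2.imwrite(f'pics/{name}.png',p); np.savez(f'pics/{name}.npz',p=p,d=d,T=c['world_from_camera'],v=c['vfov'],cx=c['cx'],cy=c['cy'])
    return p,d,c['world_from_camera'],c['vfov'],c['cx'],c['cy']
def cloud(v):
    p,d,T,vf,cx,cy=v; f=p.shape[0]/2/np.tan(np.radians(vf)/2)
    r,c=np.mgrid[:p.shape[0],:p.shape[1]]
    P=np.stack([(c-cx)/f*d,(r-cy)/f*d,d],-1)@T[:3,:3].T+T[:3,3]
    P[d<=0]=np.nan
    return P
def onplane(v,uv,z):
    p,d,T,vf,cx,cy=v; f=p.shape[0]/2/np.tan(np.radians(vf)/2)
    uv=np.atleast_2d(uv).astype(float)
    D=np.c_[(uv[:,0]-cx)/f,(uv[:,1]-cy)/f,np.ones(len(uv))]@T[:3,:3].T
    o=T[:3,3]; return o+D*((z-o[2])/D[:,2])[:,None]
def proj(v,X):
    p,d,T,vf,cx,cy=v; f=p.shape[0]/2/np.tan(np.radians(vf)/2)
    q=(np.atleast_2d(X)-T[:3,3])@T[:3,:3]; return q[:,:2]/q[:,2:]*f+[cx,cy]
E
python3 - <<'E'
from h import *
v=load('pics/top0.npz'); P=cloud(v)
for c,r in [(270,235),(290,225),(400,220),(222,234),(235,234),(200,234),(330,227),(315,227),(358,228),(413,223),(140,245),(381,183),(365,157),(355,92),(200,75),(300,35),(360,150)]: print((c,r),np.round(P[r,c],1))
img=v[0]
cv2.imwrite('pics/topcrop.png',cv2.resize(img[190:270,170:440],None,fx=2.95,fy=2.95,interpolation=cv2.INTER_CUBIC))
s=load('pics/scene0.npz');cv2.imwrite('pics/scenecrop.png',cv2.resize(s[0][130:330,180:380],None,fx=3,fy=3,interpolation=cv2.INTER_CUBIC))
E
```

```text
(270, 235) [471.4  77.6  -4.1]
(290, 225) [503.   13.5   1. ]
(400, 220) [ 517.5 -338.9    5. ]
(222, 234) [474.3 226.4  30.3]
(235, 234) [473.7 184.4  45.5]
(200, 234) [474.4 293.6  35.6]
(330, 227) [ 495.4 -112.3   16.8]
(315, 227) [495.6 -64.9  15.7]
(358, 228) [ 490.6 -194.    49.3]
(413, 223) [ 505.5 -365.    48.1]
(140, 245) [441.3 455.3  99.8]
(381, 183) [ 629.3 -266.8   55.7]
(365, 157) [ 710.2 -218.1   59.1]
(355, 92) [ 776.6 -116.3  409.4]
(200, 75) [780.3 210.6 486.5]
(300, 35) [1068.8  -15.5  121.4]
(360, 150) [ 7.468e+02 -2.163e+02 -1.000e-01]
```

```bash
python3 - <<'E'
from h import *
for n in ['top','scene']:
    v=load(f'pics/{n}0.npz'); P=cloud(v)
    hsv=cv2.cvtColor(v[0],cv2.COLOR_BGR2HSV)
    # height masks
    for name,(xa,xb,ya,yb) in dict(sled=(450,700,-280,-20),station=(450,700,50,320)).items():
        m=(P[...,0]>xa)&(P[...,0]<xb)&(P[...,1]>ya)&(P[...,1]<yb)
        for lo,hi in [(5,12),(5,22),(24,34),(33,41),(41,60)]:
            mm=m&(P[...,2]>lo)&(P[...,2]<hi)
            q=P[mm]
            if len(q)>15:
                rect=cv2.minAreaRect(q[:,:2].astype(np.float32))
                print(n,name,(lo,hi),len(q),'med z',round(float(np.median(q[:,2])),1),'rect c',np.round(rect[0],1),'sz',np.round(rect[1],1),'ang',round(rect[2],1))
E
```

```text
top sled (5, 12) 694 med z 7.1 rect c [ 575.5 -150.7] sz [258.8 248.6] ang 89.8
top sled (5, 22) 1510 med z 12.6 rect c [ 575.5 -150.7] sz [258.8 248.6] ang 89.8
top sled (24, 34) 21 med z 28.6 rect c [ 589.5 -187.3] sz [170.6 217.8] ang 82.9
top sled (33, 41) 21 med z 36.6 rect c [ 610.1 -209. ] sz [226.5 130.2] ang 19.8
top sled (41, 60) 169 med z 52.0 rect c [ 608.1 -215.2] sz [238.9 143. ] ang 19.4
top station (5, 12) 248 med z 5.9 rect c [534.1 185.8] sz [267.9 163. ] ang 89.8
top station (5, 22) 267 med z 6.0 rect c [534.1 185.8] sz [267.9 163. ] ang 89.8
top station (24, 34) 707 med z 31.2 rect c [488.5 227.3] sz [182.7  71.9] ang 89.8
top station (33, 41) 532 med z 35.6 rect c [488.2 227.5] sz [183.1  71.4] ang 89.8
top station (41, 60) 301 med z 44.5 rect c [484.1 237.3] sz [156.5  61.5] ang 88.1
scene sled (5, 12) 720 med z 9.3 rect c [ 576.2 -151.7] sz [254.8 247.6] ang 89.6
scene sled (5, 22) 1521 med z 12.3 rect c [ 576.2 -151.9] sz [255.3 247.6] ang 89.6
scene sled (24, 34) 85 med z 29.7 rect c [ 605.8 -215.7] sz [234.3 145.3] ang 20.5
scene sled (33, 41) 77 med z 36.3 rect c [ 604.  -213.1] sz [234.9 138.3] ang 20.3
scene sled (41, 60) 297 med z 50.5 rect c [ 606.1 -215.3] sz [238.4 144.2] ang 20.0
scene station (5, 12) 55 med z 6.0 rect c [533.1 186.8] sz [260.9 158.6] ang 87.8
scene station (5, 22) 103 med z 11.2 rect c [533.1 186.8] sz [260.9 158.6] ang 87.8
scene station (24, 34) 693 med z 29.7 rect c [488.  226.7] sz [ 75.5 184.7] ang 0.1
scene station (33, 41) 312 med z 36.2 rect c [485.4 226.9] sz [184.4  70.1] ang 90.0
scene station (41, 60) 195 med z 43.7 rect c [476.4 186.2] sz [52.5 53.9] ang 1.7
```

View pics/topcrop.png

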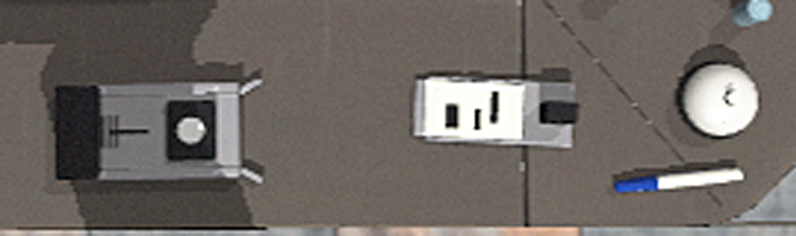

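View pics/scenecrop.png

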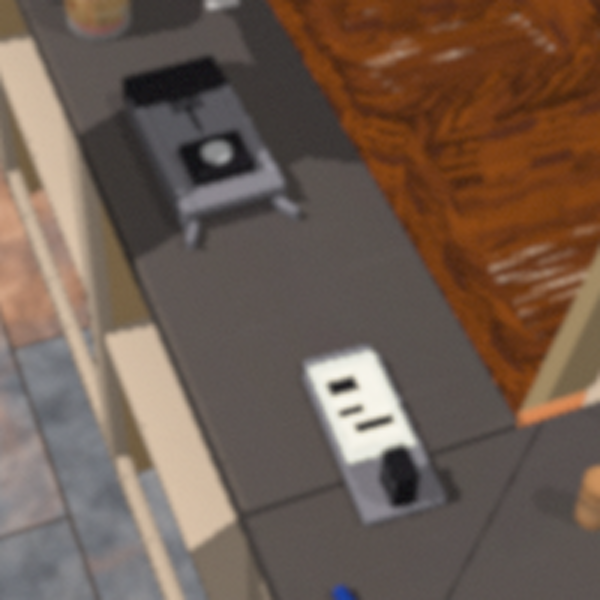

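Both views agree. The sled centre is near (495,−130), and the station axis is near x = 474 with its mouth at about y = 142. The two axes are nearly parallel. I'll use the wrist camera closer up, with the same tool orientation (yaw π/2) over the station and then over the sled. That way any constant calibration offset cancels.

```bash
cat >> h.py <<'E'
from scipy.spatial.transform import Rotation as Ro
def delta(pos,yaw,roll=np.pi,pitch=0,s=None):
    s=s or env.state()
    R=Ro.from_euler('xyz',s['tcp_rot']); Rt=Ro.from_euler('xyz',[roll,pitch,yaw])
    t=R.inv().apply(np.array(pos)-s['eef_pos'])/1000
    r=(R.inv()*Rt).as_rotvec()
    print('t',round(s['t'],2),'pos',np.round(s['eef_pos'],1),'rot',np.round(s['tcp_rot'],4),'F',np.round(s['ft_force'],2),'->turn',np.round(r,4),'shift',np.round(t,4))
E
python3 -c "
from h import *
delta([474,130,180],np.pi/2)"
```

```text
t 0.15 pos [255.7 570.1 214.2] rot [-3.1408e+00 -1.0000e-04  2.7199e+00] F [-0.45 -0.17  0.31] ->turn [-7.0000e-04  4.0000e-04  1.1491e+00] shift [-0.3793 -0.3122  0.0344]
```

>>> {"api": "arm_command", "payload": {
  "targets": [
    [[0,0,0.14],[-0.035,-0.03,0.0],0],
    [[0,0,0.28],[-0.07,-0.06,0.0],0],
    [[0,0,0.42],[-0.105,-0.09,0],0],
    [[0,0,0.56],[-0.14,-0.12,0],0],
    [[0,0,0.7],[-0.18,-0.15,0],0],
    [[0,0,0.84],[-0.22,-0.18,0],0],
    [[0,0,0.98],[-0.26,-0.21,0],0],
    [[0,0,1.1],[-0.3,-0.25,0.0],0]
  ]
}}

```text
t: 0.95
eef_pos: [425.9, 223.7, 214.7]
tcp_rot: [3.141, -0.0, 1.614]
ft_force: [1.7, 0.6, -0.5]
opening: 1.001
```

```bash
python3 -c "
from h import *
delta([474,130,180],np.pi/2)"
```

```text
t 0.95 pos [425.9 223.7 214.7] rot [ 3.1411e+00 -2.0000e-04  1.6143e+00] F [ 1.73  0.63 -0.45] ->turn [ 0.0005 -0.0002  0.0435] shift [-0.0958  0.044   0.0347]
```

>>> {"api": "arm_command", "payload": {
  "targets": [
    [[0,0,0.043],[-0.04,0.02,0.015],0],
    [[0,0,0.043],[-0.08,0.04,0.03],0],
    [[0,0,0.043],[-0.092,0.045,0.035],0],
    [[0,0,0.043],[-0.092,0.045,0.035],0],
    [[0,0,0.043],[-0.092,0.045,0.035],0]
  ]
}}

```text
t: 1.45
eef_pos: [474.0, 136.3, 179.8]
tcp_rot: [-3.141, -0.0, 1.576]
ft_force: [-0.1, -0.4, -0.5]
opening: 1.004
```

```bash
python3 -c "
from h import *
delta([474,130,180],np.pi/2)
shoot('wrist','w1')
print(get_calibration('wrist')['world_from_camera'].round(3))"
```

```text
t 1.45 pos [474.  136.3 179.8] rot [-3.1413e+00 -2.0000e-04  1.5765e+00] F [-0.07 -0.37 -0.52] ->turn [-0.0003 -0.0002  0.0057] shift [-0.0063 -0.0001 -0.0002]
[[ 1.00000e+00  7.00000e-03  3.00000e-03  4.72262e+02]
 [ 7.00000e-03 -9.61000e-01 -2.77000e-01  2.14509e+02]
 [ 1.00000e-03  2.77000e-01 -9.61000e-01  3.49005e+02]
 [ 0.00000e+00  0.00000e+00  0.00000e+00  1.00000e+00]]
```

View pics/w1.png

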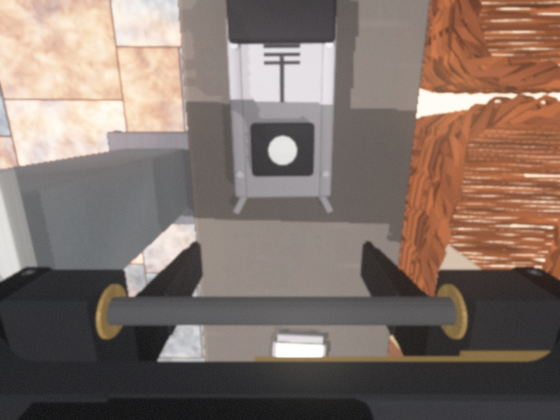

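The wrist view shows the station sharply: left and right housing edges at about columns 232 and 333, mouth edge at row 198, cheeks at (240,205) and (326,205), and the sled's front just appearing at (300,345). I'll fit the edges at subpixel.

```bash
python3 - <<'E'
from h import *
v=load('pics/w1.npz'); img=v[0]
cv2.imwrite('pics/w1c.png',cv2.resize(img[20:220,210:360],None,fx=3,fy=3,interpolation=cv2.INTER_CUBIC))
g=cv2.GaussianBlur(cv2.cvtColor(img,cv2.COLOR_BGR2GRAY),(3,3),0).astype(float)
for r in (60,80,110,130,160,175,190): print(r,g[r,222:252].astype(int),g[r,316:346].astype(int))
print('col',g[185:215,283].astype(int), g[185:215,260].astype(int))
E
```

```text
60 [131 131 130 132 139 155 180 203 216 219 219 217 214 212 209 206 200 193
 191 196 203 209 211 211 211 212 215 220 225 228] [226 226 226 226 224 218 215 219 226 229 229 228 227 226 225 223 217 201
 176 146 121 109 105 105 104 104 105 105 105 105]
80 [131 132 132 131 132 137 154 179 203 216 219 218 217 214 212 209 205 199
 193 192 199 207 210 211 212 214 217 221 226 228] [226 227 226 225 221 216 217 222 227 229 229 228 226 225 224 219 208 184
 153 126 111 107 107 106 106 106 105 105 105 104]
110 [ 94  92  91  91  90  91  93  98 109 123 133 138 139 139 137 136 135 134
 134 132 129 130 133 135 136 136 136 137 137 137] [163 163 163 161 157 154 155 157 160 161 162 163 163 162 160 156 147 133
 117 108 105 105 105 105 105 105 105 104 103 103]
130 [ 97  93  90  88  87  87  88  90  96 109 126 140 148 152 154 156 157 158
 158 158 155 150 149 151 150 143 133 119  98  78] [156 159 158 156 151 150 153 156 158 159 160 161 161 159 156 148 133 117
 107 104 103 103 102 103 102 102 102 102 102 102]
160 [ 98  98  96  91  87  85  85  85  86  89  97 113 130 143 149 152 153 154
 155 157 157 153 149 147 
[... 197 characters left out ...]
101 118 137 155 167 176 180
 181 178 172 164 156 149 148 149 152 153 152 146] [158 156 152 148 145 150 160 172 179 183 183 180 171 158 143 127 112 104
 101 100 100 101 101 101 101 102 101 100 100 100]
190 [ 99  99  99  99  99  99  99 100 100 100 100 104 113 126 139 147 151 152
 153 154 155 154 152 148 145 147 150 152 153 154] [157 155 150 147 147 151 154 155 156 157 157 158 155 147 132 116 105 101
 100 100 100 100 101 101 101 102 101 101 101 102]
col [156 155 155 156 156 156 156 156 155 153 147 134 119 108 102 100 101 101
 100 100  99  99 100 100 100 100 100 100  99 100] [153 154 154 154 154 154 154 154 154 153 149 139 123 109 102 100 100 100
 100 101 101 101 100  99  99  99 100  99  99  99]
```

View pics/w1c.png

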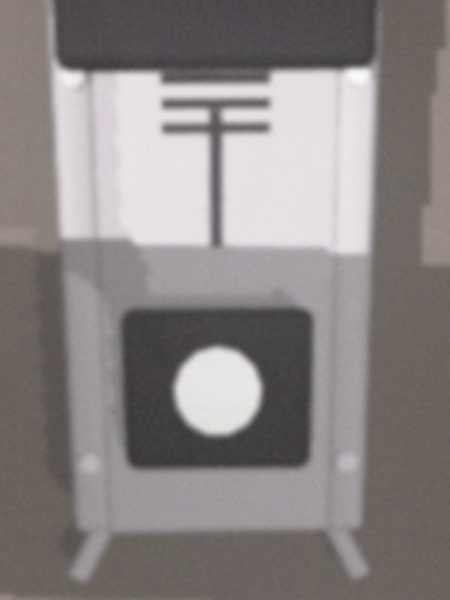

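```bash
cat >> h.py <<'E'
def gray(img): return cv2.GaussianBlur(cv2.cvtColor(img,cv2.COLOR_BGR2GRAY),(3,3),0).astype(float)
def edge1(prof,sign,lo):
    d=np.diff(prof)*sign; i=int(np.argmax(d)); a=max(i-3,0); b=min(i+4,len(d)); w=np.clip(d[a:b],0,None)
    return lo+ (w*(np.arange(a,b)+.5)).sum()/w.sum()
def fitline(pts):
    # robust x=a*y+b style line via cv2
    vx,vy,x0,y0=cv2.fitLine(np.float32(pts),cv2.DIST_HUBER,0,0.01,0.01).ravel()
    return np.array([x0,y0]),np.array([vx,vy])
E
python3 - <<'E'
from h import *
v=load('pics/w1.npz'); g=gray(v[0])
L=[];R=[];B=[]
for r in range(95,193):
    x0=int(round(231+(r-95)*4/95)); L.append((edge1(g[r,x0-8:x0+9],1,x0-8),r))
    x1=int(round(334-(r-95)*4/95)); R.append((edge1(g[r,x1-7:x1+9],-1,x1-7),r))
for c in range(255,312): B.append((c,edge1(g[188:206,c],-1,188)))
res={}
for n,p in dict(L=L,R=R,B=B).items():
    W=onplane(v,p,30.)[:,:2]; o,d=fitline(W); 
    nrm=np.array([-d[1],d[0]]); print(n,'pt',o.round(2),'dir',d.round(4),'resid',np.abs((W-o)@nrm).std().round(2)); res[n]=(o,d)
for y in (145,200):
    xl=[res[k][0][0]+(y-res[k][0][1])*res[k][1][0]/res[k][1][1] for k in 'LR']; print(y,xl,np.mean(xl),xl[1]-xl[0])
E
```

```text
L pt [423.93 188.42] dir [ 0.0182 -0.9998] resid 0.22
R pt [523.61 173.3 ] dir [ 0.0147 -0.9999] resid 0.12
B pt [471.03 139.04] dir [0.9998 0.0212] resid 0.03
145 [np.float32(424.72525), np.float32(524.032)] 474.3786 99.30673
200 [np.float32(423.72394), np.float32(523.22076)] 473.47235 99.496826
```

>>> {"api": "arm_command", "payload": {
  "targets": [
    [[0,0,0.006],[-0.04,0.0,0],0],
    [[0,0,0.006],[-0.08,0.005,0.0],0],
    [[0,0,0.006],[-0.12,0.01,0.005],0],
    [[0,0,0.006],[-0.16,0.02,0.01],0],
    [[0,0,0.006],[-0.205,0.02,0.01],0],
    [[0,0,0.006],[-0.25,0.02,0.015],0],
    [[0,0,0.006],[-0.29,0.02,0.02],0],
    [[0,0,0.006],[-0.3,0.02,0.02],0]
  ]
}}

```text
t: 2.3
eef_pos: [496.4, -165.8, 159.6]
tcp_rot: [3.141, 0.0, 1.57]
ft_force: [1.0, 0.3, -0.1]
opening: 0.998
```

>>> {"api": "arm_command", "payload": {
  "targets": [
    [[0,0,0],[0,0,0],0],
    [[0,0,0],[0,0,0],0]
  ]
}}

```text
t: 2.5
eef_pos: [496.3, -162.5, 160.0]
tcp_rot: [3.141, -0.0, 1.572]
ft_force: [-0.2, -0.1, -0.4]
opening: 0.996
```

```bash
python3 -c "
from h import *
delta([494,-165,160],np.pi/2)
v=shoot('wrist','w2')
print(get_calibration('wrist')['world_from_camera'].round(3))
cv2.imwrite('pics/w2c.png',cv2.resize(v[0][20:320,180:380],None,fx=2,fy=2,interpolation=cv2.INTER_CUBIC))
"
```

```text
t 2.5 pos [ 496.3 -162.5  160. ] rot [ 3.1413e+00 -2.0000e-04  1.5719e+00] F [-0.15 -0.14 -0.37] ->turn [ 0.0003 -0.0002  0.0012] shift [-0.0025 -0.0023 -0.    ]
[[ 1.00000e+00  2.00000e-03  1.00000e-03  4.94993e+02]
 [ 2.00000e-03 -9.61000e-01 -2.77000e-01 -8.45050e+01]
 [ 1.00000e-03  2.77000e-01 -9.61000e-01  3.29001e+02]
 [ 0.00000e+00  0.00000e+00  0.00000e+00  1.00000e+00]]
```

View pics/w2c.png

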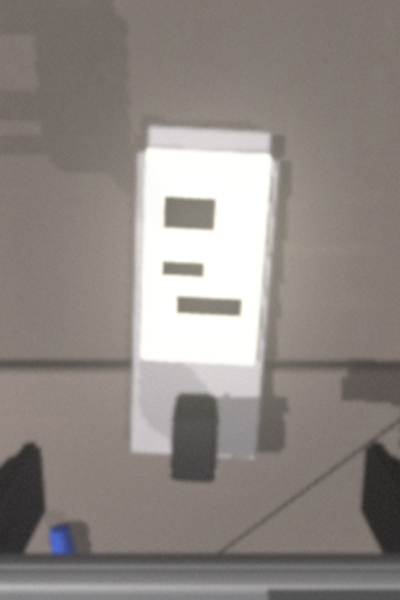

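The crop shows the sled whole: nose at crop row 127, label corners at about (145,150), (272,155), (257,364) and (140,360), and the grip block at (194,437). It is turned slightly clockwise. Fitting the label and plate edges.

```bash
cat > fit_sled.py <<'E'
from h import *
import sys
def run(name):
    v=load(f'pics/{name}.npz'); img=v[0]; hsv=cv2.cvtColor(img,cv2.COLOR_BGR2HSV)
    m=((hsv[...,2]>225)&(hsv[...,1]<40)).astype(np.uint8)
    m=cv2.morphologyEx(m,cv2.MORPH_CLOSE,np.ones((25,25)))
    m=cv2.morphologyEx(m,cv2.MORPH_OPEN,np.ones((5,5)))
    cs,_=cv2.findContours(m,cv2.RETR_EXTERNAL,cv2.CHAIN_APPROX_NONE); c=max(cs,key=cv2.contourArea)
    W=onplane(v,c[:,0,:],14.5)[:,:2].astype(np.float32)
    rect=cv2.minAreaRect(W); print('label rect',np.round(rect[0],2),np.round(rect[1],1),round(rect[2],2))
    # per-side fits
    bx=cv2.boxPoints(rect); 
    for i in range(4):
        a,b=bx[i],bx[(i+1)%4]; u=(b-a)/np.linalg.norm(b-a); n=np.array([-u[1],u[0]])
        t=(W-a)@u; dd=np.abs((W-a)@n); L=np.linalg.norm(b-a)
        q=W[(dd<4)&(t>8)&(t<L-8)]
        o,d=fitline(q); print(' side len',round(float(L),1),'mid',np.round(o,2),'dir',np.round(d,4),len(q))
    return v
if __name__=='__main__': run(sys.argv[1])
E
python3 fit_sled.py w2
python3 - <<'E'
from h import *
v=load('pics/w2.npz'); g=gray(v[0])
for r in range(100,245,24): print(r,g[r,238:262].astype(int),g[r,300:330].astype(int))
print(g[70:105,270].astype(int))
b=(v[0].max(-1)<85).astype(np.uint8); b[:, :250]=0; b[:,300:]=0; b[:200]=0; b[285:]=0
n,l,s,c=cv2.connectedComponentsWithStats(b); print(s,c)
i=1+np.argmax(s[1:,4]); cs,_=cv2.findContours((l==i).astype(np.uint8),0,1); print(cv2.minAreaRect(max(cs,key=len)))
E
```

```text
label rect [ 494.84 -111.86] [105.2  61.3] 86.99
 side len 61.3 mid [ 496.64 -163.86] dir [ 0.998  -0.0638] 43
 side len 105.2 mid [ 524.83 -112.28] dir [0.0517 0.9987] 90
 side len 61.3 mid [498.92 -59.95] dir [ 0.9984 -0.0565] 48
 side len 105.2 mid [ 465.06 -110.15] dir [0.0546 0.9985] 91
100 [124 125 125 125 126 126 126 128 132 144 164 183 197 209 227 244 253 255
 255 255 255 255 255 255] [255 255 255 255 255 255 255 255 255 255 255 255 255 254 248 229 199 172
 154 142 134 130 130 130 131 134 138 140 140 139]
124 [141 142 142 142 142 141 140 139 145 160 179 193 205 221 239 250 253 253
 253 253 253 253 250 228] [255 255 255 255 255 255 255 255 255 255 255 255 251 239 218 197 180 164
 147 135 129 128 131 138 144 147 147 146 146 145]
148 [143 144 145 146 145 144 141 143 155 177 200 214 225 239 250 254 255 255
 255 255 255 255 255 255] [255 255 255 255 255 255 255 255 255 255 252 241 222 203 185 166 148 137
 134 133 135 141 147 151 151 149 149 149 149 148]
172 [144 145 145 145 144 141 140 147 163 185 202 212 226 243 252 255 255 255
 255 255 255 255 255 255] [196 236 253 255 255 255 2
[... 658 characters left out ...]
41 141 141 142 140 136 127 115 105  99  97  97  96  96  96  96  96
  97  99 104 111 118 123 126 127 127 127 127 126]
[132 133 133 134 135 136 136 136 136 135 132 132 143 165 189 206 213 215
 215 216 216 214 210 211 224 242 252 255 255 255 255 255 255 255 255]
[[     0      0    560    420 234694]
 [   274    221      1      1      1]
 [   269    223     18      8     66]
 [   285    233      2      1      2]
 [   266    235     21     25    436]
 [   272    235      1      1      1]] [[279.50613565 209.42298482]
 [274.         221.        ]
 [277.12121212 226.42424242]
 [285.5        233.        ]
 [276.55963303 248.20183486]
 [272.         235.        ]]
((276.0, 247.0), (24.0, 20.0), 90.0)
```

```bash
python3 - <<'E'
from h import *
v=load('pics/w2.npz'); g=gray(v[0])
B=[(c,edge1(g[76:90,c],1,76)) for c in range(262,306)]
W=onplane(v,B,10.)[:,:2]; o,d=fitline(W); print('front',o,d)
L=[];R=[]
for r in range(105,240):
    L.append((edge1(g[r,242:250],1,242),r))
W=onplane(v,L,10.)[:,:2]; ol,dl=fitline(W); print('left',ol,dl)
for r in range(215,245):
    R.append((edge1(g[r,303:316],-1,303),r))
W=onplane(v,R,10.)[:,:2]; orr,dr=fitline(W); print('rightback',orr,dr)
u=np.array([0.053,0.9986]); n=np.array([0.9986,-.053])
c=np.array([494.9,-111.9]); f=o@u; print('left off',(ol-c)@n,'right off',(orr-c)@n)
front=c+u*(f-c@u); print('front',front,'grip',front-150*u,'centre',front-85*u, 'label to front', f-c@u)
# grip block from top edge at z=51 : pixel block bbox
P=cloud(v)
q=P[(P[...,2]>45)&(P[...,2]<58)&(P[...,0]>460)&(P[...,0]<530)&(P[...,1]<-150)&(P[...,1]>-240)]
print(len(q),np.median(q,0),q.min(0),q.max(0))
# depth checks of heights
print(P[150,300],P[83+4,280],P[60,280])
E
```

```text
front [494.91068  -49.720406] [ 0.9988337  -0.04828306]
left [ 459.6893  -131.36887] [0.04778944 0.99885744]
rightback [ 525.2436  -199.66322] [0.04417812 0.9990237 ]
left off -34.129554587402325 right off 34.952561113891626
front [498.19093476 -49.89382159] grip [ 490.24093476 -199.68382159] centre [ 493.68593476 -134.77482159] label to front 62.093108766784674
746 [ 491.35754124 -196.55500515   49.45052942] [ 479.44031462 -215.20314863   45.04153707] [ 502.93392335 -180.68550632   51.42786289]
[ 514.05827938 -111.31025848   13.50440456] [494.04416233 -52.21097108   8.7848919 ] [493.99769134 -26.77010231  -1.44831038]
```

```bash
python3 -c "
from h import *
delta([490.6,-199,16],np.pi/2-0.05)
"
```

```text
t 2.55 pos [ 496.3 -162.3  160. ] rot [ 3.1413e+00 -2.0000e-04  1.5726e+00] F [0.23 0.73 0.24] ->turn [ 0.0003 -0.0002  0.0518] shift [-0.0367 -0.0058  0.144 ]
```

>>> {"api": "arm_command", "payload": {
  "targets": [
    [[0,0,0.051],[-0.02,-0.004,0.04],0],
    [[0,0,0.051],[-0.037,-0.006,0.08],0],
    [[0,0,0.051],[-0.037,-0.006,0.1],0],
    [[0,0,0.051],[-0.037,-0.006,0.1],0],
    [[0,0,0.051],[-0.037,-0.006,0.1],0]
  ]
}}

```text
t: 3.05
eef_pos: [490.6, -200.0, 60.3]
tcp_rot: [3.141, -0.0, 1.521]
ft_force: [0.0, 0.2, 0.7]
opening: 0.995
```

```bash
python3 -c "
from h import *
delta([490.6,-199,16],np.pi/2-0.05)
v=shoot('wrist','w3')
P=cloud(v)
q=P[(P[...,2]>46)&(P[...,2]<58)&(P[...,0]>470)&(P[...,0]<515)&(P[...,1]<-170)&(P[...,1]>-230)]
print(len(q),np.median(q,0),q.min(0),q.max(0))
"
```

```text
t 3.05 pos [ 490.6 -200.    60.3] rot [ 3.1415e+00 -1.0000e-04  1.5214e+00] F [0.01 0.21 0.71] ->turn [ 0.0001 -0.0001  0.0006] shift [ 0.001  -0.0001  0.0443]
1722 [ 491.13960509 -196.75216685   49.53533163] [ 479.41678733 -215.01762286   46.06130132] [ 502.63174907 -181.14452891   51.75767041]
```

View pics/w3.png

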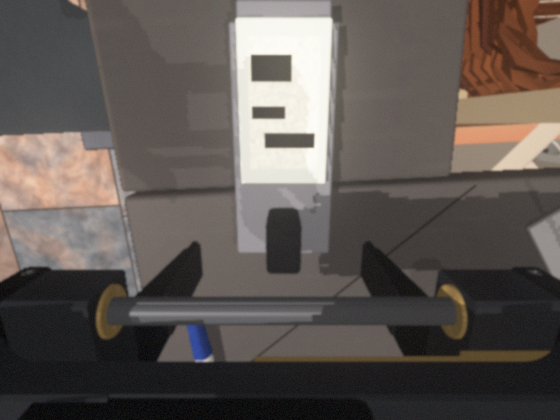

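The block at (284,240) lies midway between the fingers (inner edges at columns 202 and 363), and its x of about 491 matches. I'll descend and close.

>>> {"api": "arm_command", "payload": {
  "targets": [
    [[0,0,0],[0.001,0,0.02],0],
    [[0,0,0],[0.001,0,0.035],0],
    [[0,0,0],[0.001,0,0.044],0],
    [[0,0,0],[0.001,0,0.044],0],
    [[0,0,0],[0.001,0,0.044],0]
  ]
}}

```text
t: 3.6
eef_pos: [490.7, -200.1, 16.5]
tcp_rot: [3.141, 0.0, 1.52]
ft_force: [0.6, -0.4, -0.6]
opening: 1.001
```

>>> {"api": "arm_command", "payload": {
  "targets": [
    [[0,0,0],[0,0,0],100],
    [[0,0,0],[0,0,0],150],
    [[0,0,0],[0,0,0],200],
    [[0,0,0],[0,0,0],255],
    [[0,0,0],[0,0,0],255],
    [[0,0,0],[0,0,0],255],
    [[0,0,0],[0,0,0],255],
    [[0,0,0],[0,0,0],255]
  ]
}}

```text
t: 4.4
eef_pos: [490.2, -200.1, 15.6]
tcp_rot: [-3.142, -0.0, 1.52]
ft_force: [-0.1, 0.2, 0.6]
opening: 0.386
```

```bash
python3 -c "
from h import *
delta([490.6,-199,16],np.pi/2-0.05); print(env.state()['opening']*95, env.state()['moment'])
v=shoot('wrist','w4')
shoot('top','t4')
"
```

```text
t 4.4 pos [ 490.2 -200.1   15.6] rot [-3.1416e+00 -1.0000e-04  1.5198e+00] F [-0.14  0.23  0.63] ->turn [-0.     -0.0001 -0.001 ] shift [ 0.0011  0.0004 -0.0004]
36.69402003544648 [-0.11215336  0.04712724 -0.03402826]
```

View pics/w4.png

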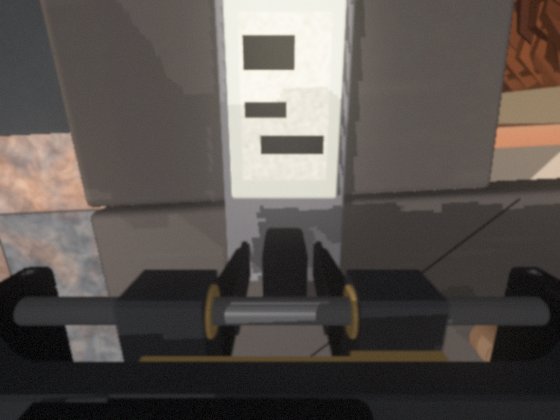

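Still closing (opening 0.386, 37 mm), so I'll wait.

>>> {"api": "arm_command", "payload": {
  "targets": [
    [[0,0,0],[0,0,0],255],
    [[0,0,0],[0,0,0],255],
    [[0,0,0],[0,0,0],255],
    [[0,0,0],[0,0,0],255],
    [[0,0,0],[0,0,0],255]
  ]
}}

```text
t: 5.0
eef_pos: [490.3, -200.1, 15.6]
tcp_rot: [3.141, -0.0, 1.52]
ft_force: [0.9, -0.5, -0.8]
opening: 0.227
```

```bash
python3 -c "
from h import *
delta([490.6,-199,16],np.pi/2-0.05); print(env.state()['opening']*95, env.state()['moment'])
v=shoot('wrist','w5')
"; python3 fit_sled.py w5;
```

```text
t 5.0 pos [ 490.3 -200.1   15.6] rot [ 3.1414 -0.      1.5198] F [ 0.9  -0.47 -0.84] ->turn [ 0.0002 -0.     -0.001 ] shift [ 0.0011  0.0003 -0.0004]
21.577412849579876 [-0.22859839 -0.08537017 -0.04370788]
label rect [ 494.02 -109.87] [86.6 57.8] 87.02
 side len 57.8 mid [ 490.58 -152.98] dir [ 0.9982 -0.0601] 76
 side len 86.6 mid [523.66 -90.16] dir [0.0611 0.9981] 82
 side len 57.8 mid [495.01 -66.61] dir [ 0.9987 -0.0504] 88
 side len 86.6 mid [466.17 -95.48] dir [0.0473 0.9989] 99
```

View pics/w5.png

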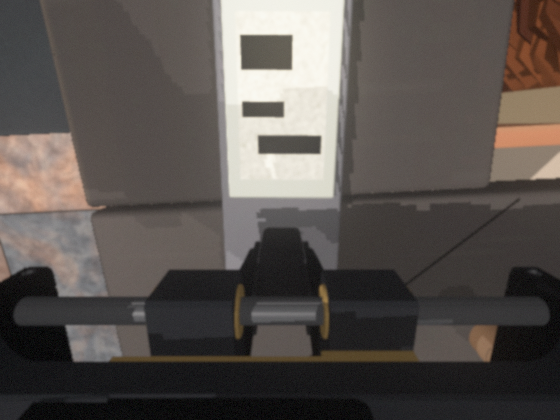

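Gripped (21.6 mm). The sled's direction matches the tool yaw (about π/2−0.051). Tool axis and label centre line agree within 0.1 mm. Next I'll slide it to just before the cheeks, aligned with the station (yaw about 1.589).

```bash
python3 -c "
from h import *
delta([478,-55,16],np.pi/2+0.018)
"
```

```text
t 5.05 pos [ 490.3 -200.1   15.6] rot [3.1414 0.     1.5198] F [ 1.02 -0.9  -0.98] ->turn [ 0.0002  0.     -0.069 ] shift [ 0.1443 -0.0196 -0.0004]
```

>>> {"api": "arm_command", "payload": {
  "targets": [
    [[0,0,-0.01],[0.01,-0.001,0],255],
    [[0,0,-0.02],[0.03,-0.004,0],255],
    [[0,0,-0.03],[0.055,-0.007,0],255],
    [[0,0,-0.045],[0.08,-0.011,0],255],
    [[0,0,-0.055],[0.105,-0.014,0],255],
    [[0,0,-0.065],[0.13,-0.018,0],255],
    [[0,0,-0.069],[0.144,-0.0196,0],255],
    [[0,0,-0.069],[0.144,-0.0196,0],255]
  ]
}}

```text
t: 5.85
eef_pos: [477.4, -53.5, 15.6]
tcp_rot: [-3.141, -0.0, 1.591]
ft_force: [0.5, 0.7, -2.2]
opening: 0.229
```

>>> {"api": "arm_command", "payload": {
  "targets": [
    [[0,0,0],[0,0,0],255],
    [[0,0,0],[0,0,0],255]
  ]
}}

```text
t: 6.05
eef_pos: [478.1, -55.8, 15.6]
tcp_rot: [3.141, -0.0, 1.588]
ft_force: [-0.6, 1.9, -0.8]
opening: 0.231
```

```bash
python3 -c "
from h import *
delta([478,-55,16],np.pi/2+0.018); print(env.state()['opening']*95, env.state()['moment'])
v=shoot('top','t6'); w=shoot('wrist','w6'); s=shoot('scene','s6')
cv2.imwrite('pics/t6c.png',cv2.resize(v[0][190:270,180:380],None,fx=4,fy=4,interpolation=cv2.INTER_CUBIC))
cv2.imwrite('pics/s6c.png',cv2.resize(s[0][130:330,180:380],None,fx=3,fy=3,interpolation=cv2.INTER_CUBIC))
"
```

```text
t 6.05 pos [478.1 -55.8  15.6] rot [ 3.1415e+00 -1.0000e-04  1.5881e+00] F [-0.59  1.94 -0.8 ] ->turn [ 0.0001 -0.0001 -0.0007] shift [ 0.0009 -0.0001 -0.0004]
21.968794660663683 [0.13296405 0.11713269 0.02400853]
```

View pics/t6c.png

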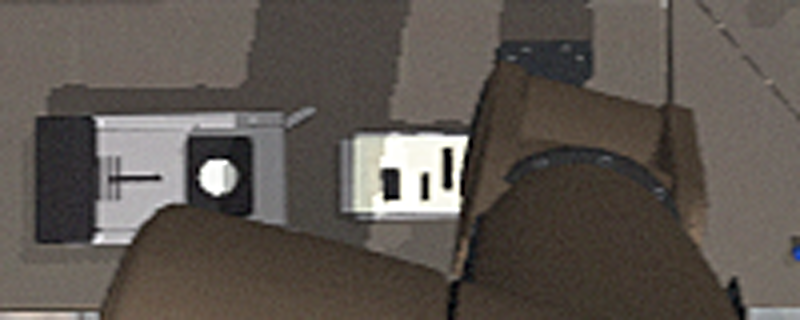

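View pics/w6.png

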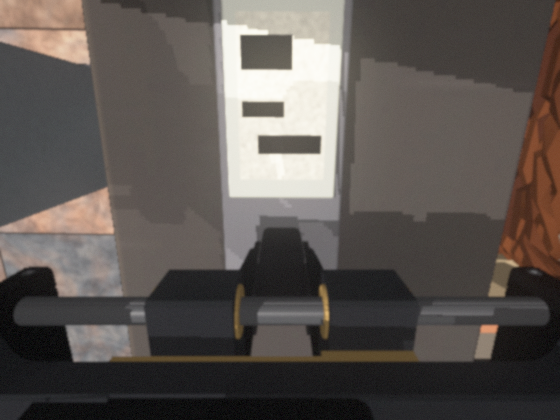

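View pics/s6c.png

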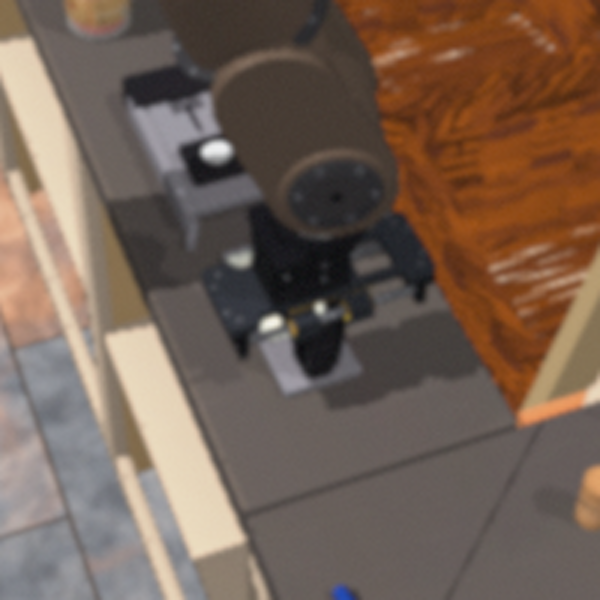

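The sled sits just ahead of the cheeks and looks aligned; the nose is at crop (345,175) and the mouth at (288,…). I'll cross-check the lateral alignment in the top view, with the station edges from the first picture.

```bash
python3 - <<'E'
from h import *
v0=load('pics/top0.npz'); v=load('pics/t6.npz')
g0=gray(v0[0]); g=gray(v[0])
def ed(g,cols,r0,r1,s): return [(c,edge1(g[r0:r1,c],s,r0)) for c in cols]
for c in (205,215,225,235,245): print(c,g0[212:224,c].astype(int),g0[244:258,c].astype(int), g[212:224,c].astype(int))
for c in (270,275,280,285,290): print(c,g[217:230,c].astype(int),g[236:250,c].astype(int))
print(g[235,255:280].astype(int),g0[235,240:265].astype(int))
E
```

```text
205 [ 70  69  69  68  68  68  83 113 129 120 107 109] [114 116 112 108 122 131 106  67  52  54  56  61  66  67] [ 78  70  70  70  71  68  95 160 199 184 160 163]
215 [ 70  69  69  70  69  72  90 111 118 116 111 112] [117 118 119 116 115 117 100  67  53  55  58  65  68  68] [ 79  70  70  70  69  70 103 158 184 178 169 171]
225 [ 71  70  68  68  68  73  93 112 118 117 116 117] [108 110 114 117 118 116  95  64  54  56  59  64  67  68] [ 78  70  71  71  69  74 111 161 184 185 178 175]
235 [ 71  71  69  68  67  80 115 140 147 143 129 103] [ 72  97 108 115 121 114  85  60  56  56  59  66  69  67] [ 77  69  70  70  67  82 131 171 186 175 141 105]
245 [ 67  67  69  69  63  79 135 174 173 167 177 180] [181 160 139 151 154 119  76  56  56  56  57  64  68  68] [ 72  72  72  72  67  74 105 123 117 111 118 123]
270 [ 71  71  71  72  66  73 119 176 204 208 206 207 205] [205 205 205 206 208 214 190 133  94  71  63  68  67  69]
275 [ 68  69  70  70  64  70 118 178 207 213 214 220 232] [135 143 162 186 223 250 241 204 151 106  99 106 105 105]
280 [105 106  97  78  65  80 145 223 252 252 253 254 254] [203 203 200 210 239 255 225 171 135 107 100 107 107 106]
285 [104 105 106  97  72  82 158 228 248 247 247 247 247] [123 123 121 147 208 248 230 178 132 101  90  92  92  92]
290 [104 105  97  77  62  71 137 221 251 225 177 157 159] [169 210 244 250 248 249 229 174 123  96  90  92  92  92]
[ 69  69  69  69  71  71  71  70  63  65  91 112 124 161 198 205 204 208
 210 189 127  60  38  45 102] [ 49  40  60 121 170 179 177 177 178 175 151 108  89  97 103 102 102 103
 103 103 102 102 101 101 102]
```

```bash
python3 - <<'E'
from h import *
v0=load('pics/top0.npz'); v=load('pics/t6.npz')
g0=cv2.cvtColor(v0[0],cv2.COLOR_BGR2GRAY).astype(float); g=cv2.cvtColor(v[0],cv2.COLOR_BGR2GRAY).astype(float)
U=[(c,edge1(g0[213:221,c],1,213)) for c in range(200,246)]
Ub=[(c,edge1(g[213:221,c],1,213)) for c in range(200,246)]
L=[(c,edge1(g0[246:254,c],-1,246)) for c in range(200,246)]
out={}
for n,p,vv,z in [('U',U,v0,30.),('U6',Ub,v,30.),('L',L,v0,30.)]:
    W=onplane(vv,p,z)[:,:2]; o,d=fitline(W); out[n]=(o,d); print(n,o,d/ d[1])
for y in (145,200):
    xs={n:o[0]+(y-o[1])*d[0]/d[1] for n,(o,d) in out.items()}; print(y,xs,(xs['U']+xs['L'])/2,xs['U']-xs['L'])
SU=[(c,edge1(g[219:226,c],1,219)) for c in range(276,293)]
SL=[(c,edge1(g[240:248,c],-1,240)) for c in range(276,293)]
for n,p in (('SU',SU),('SL',SL)):
    W=onplane(v,p,10.)[:,:2]; o,d=fitline(W); out[n]=(o,d); print(n,o,d/d[1])
y=55; xs={n:out[n][0][0]+(y-out[n][0][1])*out[n][1][0]/out[n][1][1] for n in('SU','SL')}; print(xs,np.mean(list(xs.values())))
N=[(edge1(g[r,262:272],1,262),r) for r in range(225,240)]
W=onplane(v,N,10.)[:,:2]; print('nose y',fitline(W))
E
python3 fit_sled.py w6
```

```text
U [524.14557 232.05904] [-0.01624902  1.        ]
U6 [523.91693 221.47531] [-0.02412461  1.        ]
L [424.2165  222.96472] [-0.02020451  1.        ]
145 {'U': np.float32(525.5602), 'U6': np.float32(525.76184), 'L': np.float32(425.79172)} 475.67596 99.76846
200 {'U': np.float32(524.6665), 'U6': np.float32(524.435), 'L': np.float32(424.68048)} 474.6735 99.98602
SU [508.79245   27.796978] [0.00920985 1.        ]
SL [444.8374    33.515022] [-0.01098995  1.        ]
{'SU': np.float32(509.043), 'SL': np.float32(444.6013)} 476.82214
nose y (array([483.7762  ,  86.277596], dtype=float32), array([ 0.99699706, -0.07743925], dtype=float32))
label rect [475.81  25.69] [58.1 86.2] 0.9
 side len 86.2 mid [447.03  26.73] dir [ 0.0171 -0.9999] 141
 side len 58.1 mid [478.76 -17.32] dir [0.9998 0.0173] 75
 side len 86.2 mid [504.01  27.86] dir [0.0014 1.    ] 142
 side len 58.1 mid [459.01  65.87] dir [ 0.9662 -0.2579] 21
```

Two independent estimates put the lateral error below about 0.5 mm, against 2 mm of clearance. I'll insert in stages and watch the force.

>>> {"api": "arm_command", "payload": {
  "targets": [
    [[0,0,0],[0.006,0,0],255],
    [[0,0,0],[0.012,0,0],255],
    [[0,0,0],[0.018,0,0],255],
    [[0,0,0],[0.024,0,0],255],
    [[0,0,0],[0.03,0,0],255]
  ]
}}

```text
t: 6.7
eef_pos: [477.4, -24.6, 15.6]
tcp_rot: [-3.142, -0.0, 1.589]
ft_force: [1.3, -0.5, -2.3]
opening: 0.228
```

>>> {"api": "arm_command", "payload": {
  "targets": [
    [[0,0,0],[0.004,0,0],255],
    [[0,0,0],[0.008,0,0],255],
    [[0,0,0],[0.012,0,0],255]
  ]
}}

```text
t: 7.0
eef_pos: [477.2, -12.9, 15.6]
tcp_rot: [3.142, -0.0, 1.589]
ft_force: [0.3, -1.1, -2.3]
opening: 0.233
```

```bash
python3 -c "
from h import *
delta([478,-55,16],np.pi/2+0.018); print(env.state()['opening']*95, env.state()['moment'])
v=shoot('top','t7'); w=shoot('wrist','w7')
cv2.imwrite('pics/t7c.png',cv2.resize(v[0][190:270,180:380],None,fx=4,fy=4,interpolation=cv2.INTER_CUBIC))
"
```

```text
t 7.0 pos [477.2 -12.9  15.6] rot [ 3.1416e+00 -1.0000e-04  1.5888e+00] F [ 0.26 -1.14 -2.29] ->turn [ 0.     -0.0001  0.    ] shift [-0.0421  0.     -0.0004]
22.1011613094173 [-0.17333172  0.0185019  -0.0002916 ]
```

View pics/t7c.png

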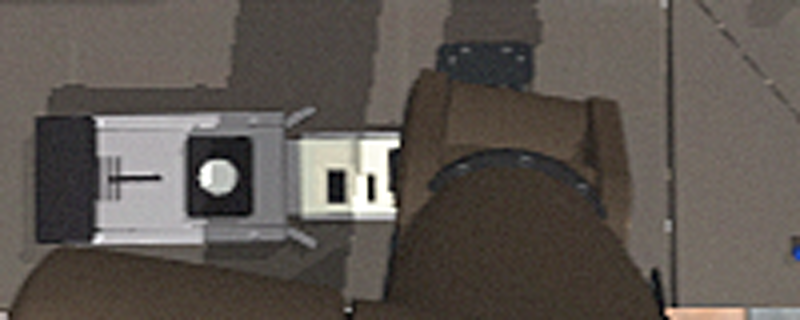

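View pics/w7.png

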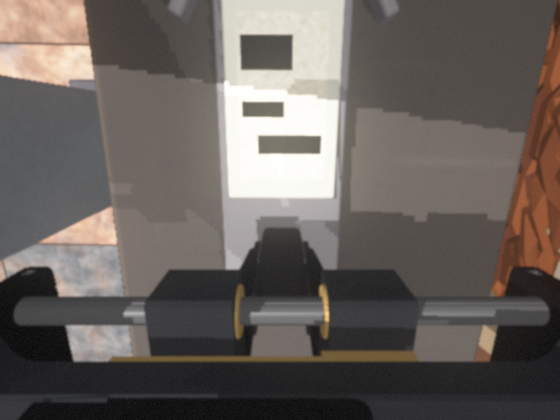

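The wrist view has the sled edges at columns 217 and 347 (middle 282) and the cheek tips at 180 and 387 (middle 283.5). The top crop has both centred at row 176. Everything is centred, so I'll continue.

>>> {"api": "arm_command", "payload": {
  "targets": [
    [[0,0,0],[0.003,0,0],255],
    [[0,0,0],[0.006,0,0],255],
    [[0,0,0],[0.009,0,0],255],
    [[0,0,0],[0.012,0,0],255]
  ]
}}

```text
t: 7.5
eef_pos: [477.0, -1.0, 15.6]
tcp_rot: [3.142, -0.0, 1.589]
ft_force: [0.4, -1.6, -2.1]
opening: 0.23
```

>>> {"api": "arm_command", "payload": {
  "targets": [
    [[0,0,0],[0.003,0,0],255],
    [[0,0,0],[0.006,0,0],255],
    [[0,0,0],[0.009,0,0],255],
    [[0,0,0],[0.012,0,0],255]
  ]
}}

```text
t: 7.9
eef_pos: [476.8, 11.0, 15.6]
tcp_rot: [3.142, -0.0, 1.589]
ft_force: [0.2, -0.7, -2.1]
opening: 0.232
```

>>> {"api": "arm_command", "payload": {
  "targets": [
    [[0,0,0],[0.003,0,0],255],
    [[0,0,0],[0.006,0,0],255],
    [[0,0,0],[0.009,0,0],255],
    [[0,0,0],[0.012,0,0],255]
  ]
}}

```text
t: 8.3
eef_pos: [476.5, 23.0, 15.6]
tcp_rot: [3.142, -0.0, 1.589]
ft_force: [-0.6, -1.0, -1.8]
opening: 0.229
```

```bash
python3 -c "
from h import *
delta([478,-55,16],np.pi/2+0.018); print(env.state()['opening']*95, env.state()['moment'])
w=shoot('wrist','w8')
"
```

```text
t 8.3 pos [476.5  23.   15.6] rot [ 3.1416e+00 -1.0000e-04  1.5888e+00] F [-0.6  -0.97 -1.82] ->turn [ 0.     -0.0001  0.    ] shift [-0.078   0.0001 -0.0004]
21.732227600380682 [-0.2444105   0.11921175  0.02988831]
```

View pics/w8.png

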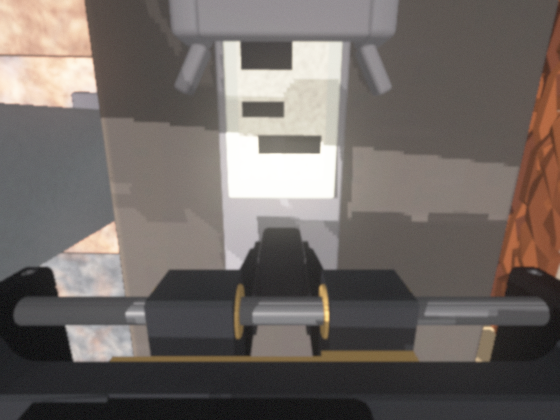

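The nose is about 34 mm in, with side forces near 0 and drag about 1 N. Now the slow search for the contact.

>>> {"api": "arm_command", "payload": {
  "targets": [
    [[0,0,0],[0.002,0,0],255],
    [[0,0,0],[0.004,0,0],255],
    [[0,0,0],[0.006,0,0],255],
    [[0,0,0],[0.008,0,0],255]
  ]
}}

```text
t: 8.75
eef_pos: [476.4, 30.9, 15.6]
tcp_rot: [3.142, -0.0, 1.589]
ft_force: [-0.2, -1.0, -2.3]
opening: 0.23
```

>>> {"api": "arm_command", "payload": {
  "targets": [
    [[0,0,0],[0.001,0,0],255],
    [[0,0,0],[0.002,0,0],255],
    [[0,0,0],[0.003,0,0],255],
    [[0,0,0],[0.004,0,0],255]
  ]
}}

```text
t: 9.15
eef_pos: [476.4, 34.7, 15.6]
tcp_rot: [3.141, -0.0, 1.589]
ft_force: [0.5, -2.2, -1.7]
opening: 0.231
```

>>> {"api": "arm_command", "payload": {
  "targets": [
    [[0,0,0],[0.001,0,0],255],
    [[0,0,0],[0.002,0,0],255],
    [[0,0,0],[0.003,0,0],255]
  ]
}}

```text
t: 9.45
eef_pos: [476.4, 37.4, 15.7]
tcp_rot: [3.141, 0.0, 1.589]
ft_force: [-0.1, -7.8, 0.7]
opening: 0.228
```

Contact is at about tool y = 34.5, which puts the nose about 46 mm in. I'll hold and read the static force.

>>> {"api": "arm_command", "payload": {
  "targets": [
    [[0,0,0],[0.0005,0,0],255],
    [[0,0,0],[0.001,0,0],255]
  ]
}}

```text
t: 9.65
eef_pos: [476.4, 38.3, 15.7]
tcp_rot: [3.141, 0.0, 1.589]
ft_force: [-0.2, -9.9, -1.5]
opening: 0.232
```

```bash
python3 -c "
from h import *
delta([478,-55,16],np.pi/2+0.018); print(env.state()['opening']*95, env.state()['moment'])"
```

```text
t 9.65 pos [476.4  38.3  15.7] rot [3.1413e+00 4.0000e-04 1.5890e+00] F [-0.2  -9.93 -1.47] ->turn [0.0003 0.0004 0.0002] shift [-0.0933 -0.0001 -0.0003]
21.993791694316855 [-1.73681003  0.16621344  0.0346716 ]
```

>>> {"api": "arm_command", "payload": {
  "targets": [
    [[0,0,0],[0.0003,0,0],255],
    [[0,0,0],[0.0003,0,0],255],
    [[0,0,0],[0.0003,0,0],255],
    [[0,0,0],[0.0003,0,0],255],
    [[0,0,0],[0.0003,0,0],255],
    [[0,0,0],[0.0003,0,0],255],
    [[0,0,0],[0.0003,0,0],255]
  ]
}}

```text
t: 10.35
eef_pos: [476.4, 38.5, 15.7]
tcp_rot: [3.141, 0.0, 1.589]
ft_force: [-0.3, -9.0, -0.4]
opening: 0.231
```

About 9 N was held for over 0.7 s. I'll ease back to roughly 3 N before opening, so the release is gentle.

>>> {"api": "arm_command", "payload": {
  "targets": [
    [[0,0,0],[-0.0005,0,0],255],
    [[0,0,0],[-0.001,0,0],255],
    [[0,0,0],[-0.0015,0,0],255],
    [[0,0,0],[-0.002,0,0],255],
    [[0,0,0],[-0.002,0,0],255]
  ]
}}

```text
t: 10.85
eef_pos: [476.4, 36.8, 15.7]
tcp_rot: [3.141, 0.0, 1.589]
ft_force: [-0.2, -6.4, -0.7]
opening: 0.23
```

>>> {"api": "arm_command", "payload": {
  "targets": [
    [[0,0,0],[-0.0005,0,0],255],
    [[0,0,0],[-0.001,0,0],255],
    [[0,0,0],[-0.001,0,0],255]
  ]
}}

```text
t: 11.15
eef_pos: [476.3, 36.0, 15.6]
tcp_rot: [3.142, -0.0, 1.589]
ft_force: [0.4, -5.0, -1.1]
opening: 0.231
```

>>> {"api": "arm_command", "payload": {
  "targets": [
    [[0,0,0],[0,0,0],190],
    [[0,0,0],[0,0,0],180],
    [[0,0,0],[0,0,0],150],
    [[0,0,0],[0,0,0],120],
    [[0,0,0],[0,0,0],100],
    [[0,0,0],[0,0,0],60],
    [[0,0,0],[0,0,0],60],
    [[0,0,0],[0,0,0],60]
  ]
}}

```text
t: 11.95
eef_pos: [476.3, 36.1, 15.6]
tcp_rot: [3.142, -0.0, 1.589]
ft_force: [-0.4, 0.6, -0.5]
opening: 0.732
```

```bash
python3 -c "
from h import *
delta([478,-55,16],np.pi/2+0.018); print(env.state()['opening']*95, env.state()['moment'])
w=shoot('wrist','w9')"; python3 fit_sled.py w9
```

```text
t 11.95 pos [476.3  36.1  15.6] rot [ 3.1416e+00 -1.0000e-04  1.5888e+00] F [-0.38  0.64 -0.5 ] ->turn [ 0.     -0.0001  0.    ] shift [-0.0911  0.0001 -0.0004]
69.55372875888656 [-0.09814145  0.12535647 -0.01911386]
label rect [472.8  104.88] [61.4 66.4] 1.06
 side len 66.4 mid [443.78  93.42] dir [0.0521 0.9986] 56
 side len 61.4 mid [479.04  72.38] dir [0.9998 0.0183] 81
 side len 66.4 mid [503.44  87.43] dir [ 0.0621 -0.9981] 30
 side len 61.4 mid [475.8  138.09] dir [0.9998 0.0183] 90
```

View pics/w9.png

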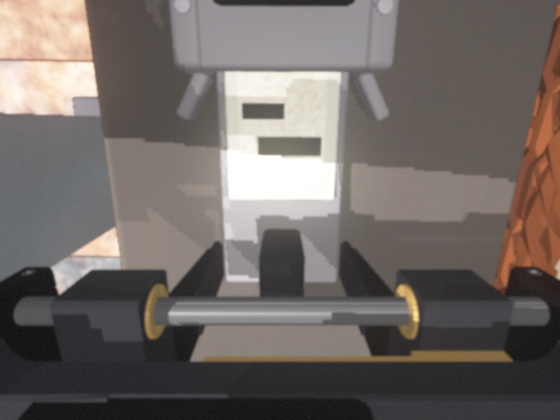

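```bash
python3 - <<'E'
from h import *
w=shoot('wrist','w10')
for n in ('w8','w9','w10'):
    v=load(f'pics/{n}.npz'); g=gray(v[0])
    B=[(c,edge1(g[188:208,c],-1,188)) for c in range(235,330)]
    print(n,fitline(onplane(v,B,14.5)[:,:2]), np.median([b[1] for b in B]))
E
```

```text
w8 (array([475.31992 ,  60.006287], dtype=float32), array([0.99992466, 0.0122757 ], dtype=float32)) 197.72
w9 (array([473.58313,  72.11235], dtype=float32), array([0.99967486, 0.02549874], dtype=float32)) 199.26190476190476
w10 (array([473.58295,  72.10844], dtype=float32), array([0.9996555 , 0.02624713], dtype=float32)) 199.2674418604651
```

The sled eased back about 1 mm to a tool-equivalent y of about 35.1. First touch was at about 34.2, so roughly 1 mm (about 2 N) of preload remains, and two successive pictures show it at rest. I'll lift straight up.

>>> {"api": "arm_command", "payload": {
  "targets": [
    [[0,0,0],[0,0,-0.01],60],
    [[0,0,0],[0,0,-0.03],60],
    [[0,0,0],[0,0,-0.06],60],
    [[0,0,0],[0,0,-0.1],60],
    [[0,0,0],[0,0,-0.14],60],
    [[0,0,0],[0,0,-0.14],60],
    [[0,0,0],[0,0,-0.14],60]
  ]
}}

```text
t: 12.75
eef_pos: [476.4, 36.0, 156.7]
tcp_rot: [3.139, 0.0, 1.589]
ft_force: [0.7, -0.6, -0.4]
opening: 0.764
```

```bash
python3 - <<'E'
from h import *
delta([478,-55,16],np.pi/2+0.018)
v=shoot('wrist','w11'); t=shoot('top','t11'); g=gray(v[0])
for c in (270,290): print([ (i+120,int(x)) for i,x in enumerate(g[120:290,c])][::3])
E
```

```text
t 12.75 pos [476.4  36.  156.7] rot [3.1392e+00 1.0000e-04 1.5888e+00] F [ 0.66 -0.61 -0.37] ->turn [0.0024 0.0001 0.    ] shift [-0.091  -0.0003  0.1407]
[(120, 191), (123, 247), (126, 247), (129, 228), (132, 125), (135, 117), (138, 125), (141, 233), (144, 255), (147, 255), (150, 255), (153, 255), (156, 255), (159, 255), (162, 255), (165, 250), (168, 217), (171, 215), (174, 214), (177, 212), (180, 212), (183, 201), (186, 163), (189, 134), (192, 118), (195, 117), (198, 117), (201, 115), (204, 111), (207, 112), (210, 117), (213, 121), (216, 107), (219, 98), (222, 99), (225, 121), (228, 140), (231, 141), (234, 141), (237, 140), (240, 140), (243, 139), (246, 140), (249, 139), (252, 139), (255, 140), (258, 139), (261, 139), (264, 140), (267, 139), (270, 139), (273, 138), (276, 139), (279, 138), (282, 138), (285, 139), (288, 138)]
[(120, 246), (123, 248), (126, 248), (129, 235), (132, 125), (135, 114), (138, 122), (141, 220), (144, 254), (147, 255), (150, 255), (153, 255), (156, 255), (159, 255), (162, 255), (165, 253), (168, 233), (171, 231), (174, 230), (177, 230), (180, 229), (183, 201), (186, 115), (189, 97), (192, 94), (195, 99), (198, 95), (201, 93), (204, 90), (207, 90), (210, 87), (213, 85), (216, 83), (219, 82), (222, 82), (225, 106), (228, 140), (231, 142), (234, 142), (237, 139), (240, 138), (243, 137), (246, 138), (249, 137), (252, 138), (255, 137), (258, 137), (261, 137), (264, 138), (267, 138), (270, 139), (273, 138), (276, 137), (279, 137), (282, 138), (285, 138), (288, 137)]
```

View pics/w11.png

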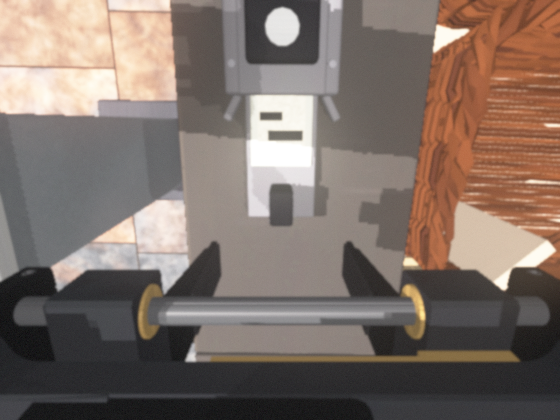

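View pics/t11.png

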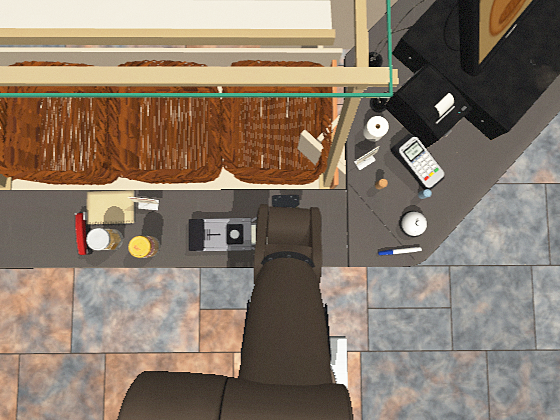

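```bash
python3 - <<'E'
from h import *
v=load('pics/w11.npz'); g=gray(v[0])
B=[(c,edge1(g[162:171,c],-1,162)) for c in range(256,308)]
M=[(c,edge1(g[85:104,c],1,85)) for c in list(range(252,262))]
o,d=fitline(onplane(v,B,14.5)[:,:2]); print('label rear',o,d)
print(g[84:104,256].astype(int))
T=[(c,edge1(g[210:222,c],-1,210)) for c in range(252,264)]; print('tail',fitline(onplane(v,T,10.)[:,:2]))
L=[(edge1(g[r,240:254],1,240),r) for r in range(150,212)]; R=[(edge1(g[r,306:322],-1,306),r) for r in range(150,212)]
for z,p in ((10.,L),(10.,R)): o,d=fitline(onplane(v,p,z)[:,:2]); print(o,d/d[1])
i=proj(v,[[474.5,139,30]]); print('mouth proj',i)
E
```

```text
label rear [471.73108   71.374344] [0.99997365 0.00725483]
[138 139 139 139 138 139 139 137 133 136 162 203 231 240 242 243 242 242
 242 242]
tail (array([451.11035 ,  17.746693], dtype=float32), array([0.9999421 , 0.01076054], dtype=float32))
[440.6461  45.9381] [-0.01388325  1.        ]
[509.1224    52.219963] [-0.02438726  1.        ]
mouth proj [[281.95724322  92.72072764]]
```

```bash
python3 - <<'E'
from h import *
a=load('pics/top0.npz')[0].astype(int); b=load('pics/t11.npz')[0].astype(int)
for n,(c,r,w) in dict(bell=(413,223,18),coin=(381,183,10),holder=(366,157,14),jar=(143,245,18)).items():
    A=a[r-w:r+w,c-w:c+w].astype(np.float32).mean(-1); Bq=b[r-w:r+w,c-w:c+w].astype(np.float32).mean(-1)
    print(n,cv2.phaseCorrelate(A,Bq)[0])
print(env.job_done())
E
```

```text
bell (0.008464167529673716, -0.028452966553711434)
coin (-0.002619254630822354, -0.1549223898625911)
holder (-0.05436307175572708, -0.046467115029861006)
jar (0.07114278209638059, 0.08658336737309114)
the job is handed in; nothing more can be done
None
```

The sled is in the tunnel, let go and resting against the contact, and I handed the job in at about 12.9 s; no verdict is reported. I gripped it by its block, turned it to the station's axis and slid it in. It met the sprung contact about 46 to 47 mm inside the mouth. I held about 9 N on it for over 0.7 s, eased off to roughly 3 to 5 N, opened the fingers and lifted away.

**Last checks**
- **Forces:** the wrist force never read above about 10 N, including about 1 N of drag. Side forces stayed below about 1 N from the cheeks onward.
- **Depth and alignment:** the leading edge is about 48 to 49 mm in and parallel to the tunnel within about 0.01 rad.
- **At rest:** the sled eased back about 1 mm on release. Two successive pictures then showed it still.
- **Contact:** the remaining preload of about 2 N comes from the sled's position. It could not be measured directly after letting go.
- **Other objects:** the bell, coin roll, price holder and jar moved less than 0.2 pixel in the top view, which is under 1 mm.

**Disagreements**
- The edge fits differ by 1 to 2 mm: the final depth comes out at 47 or 49 mm depending on which edge I use.
- The station's roof measured 99.5 mm wide instead of 102 mm, which I put down to rounded edges.

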